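# Find the loaded standards box by its weight

### The job

One of the three identical flat grey boxes holds the photometer's metal check standards and is much heavier than the other two, which are empty. Find the heavy box by lifting, and set it down gently, flat on its base, inside the low steel tray in front of the photometer; leave the two empty boxes lying on the bench outside the tray.

Things in the scene. Friction and masses are not known exactly. Their poses are not given: they have to be found in the camera images.
- box_1: Closed flat grey cuvette box, 63 mm (its x) by 100 mm (its y) by 21 mm high, lying on its base; grip it across the 60 mm wide body along its x. Origin at the centre of its underside, z up. The lid does not open. All three boxes look the same: the loaded one weighs 0.36 to 0.44 kg (3.6 to 4.3 N), the two empty ones about 0.07 kg (0.7 N). Any of the three may be the loaded one; it changes from start to start and cannot be seen, only felt.
- box_2: Another box of the same look and size, same origin and axes as box_1; loaded or empty.
- box_3: Another box of the same look and size, same origin and axes as box_1; loaded or empty.
- tray: Low open stainless steel tray, 180 mm (its x) by 200 mm (its y), fixed on the bench; rim 14 mm high, walls and floor 4 mm thick. Origin at the centre of its underside; the inner floor is 4 mm above that.
Mind the look-alikes: they are no part of the job. Leave any black or brown look-alike of the box_1 alone.

How it is judged (in metres and radians):
At the end, for the whole second after the job is handed in: The heavy box (resting on the tray with over 2 N) lies still, base down, flat on the tray floor (tilt under 5 degrees, underside under 9 mm above the bench), wholly inside the rim. The two empty boxes lie still and flat on the bench, centres over 120 mm from the tray's centre (((contact force between box_1 and tray above 2 N and x of box_1 in the frame of tray between -0.06 and 0.06 m and y of box_1 in the frame of tray between -0.07 and 0.07 m and horizontal distance between each of box_2, box_3 and tray above 0.12 m) or (contact force between box_2 and tray above 2 N and x of box_2 in the frame of tray between -0.06 and 0.06 m and y of box_2 in the frame of tray between -0.07 and 0.07 m and horizontal distance between each of box_1, box_3 and tray above 0.12 m) or (contact force between box_3 and tray above 2 N and x of box_3 in the frame of tray between -0.06 and 0.06 m and y of box_3 in the frame of tray between -0.07 and 0.07 m and horizontal distance between each of box_1, box_2 and tray above 0.12 m)) and height (world z) of each of box_1, box_2, box_3 below 0.009 m and angle between each of box_1, box_2, box_3's own z axis and vertical below 0.09 rad and linear speed of each of box_1, box_2, box_3 below 0.02 m/s); the robot touches nothing.
It fails at once if a box is dropped or rammed into the tray (contact force over 60 N) (contact force between any of box_1, box_2, box_3 and tray above 60 N).
It also fails if it takes over 64 s, if anything falls off the work surface, if the arm or the gripper's body presses on something with over 40 N, if the wrist force passes 120 N, or if a joint passes its speed limit or range.

### The arm

A 6-joint arm with a two-finger parallel gripper is mounted at the origin on a cart in front of the work surface, level with it; the furniture and walls round the work are solid. World frame = base frame: x ahead of the robot, y to its left, z up, the work surface at z = 0. Lengths are in mm, angles in rad, forces in N, time in s.
With the tool pointing down it reaches from about 350 to 975 mm from the base axis. Payload 7.1 kg.
Tool frame: the origin (TCP) lies on the centre line of the jaws, within the pads' length; the fingertips stand 8 mm ahead of it and the grasp point (between the pads) lies 11 mm behind it; z points along the fingers, x is the direction in which the jaws open and shut, and the axes are right-handed (so a half turn about z gives the same grasp; the last joint's range is limited). The gripper opens to 88 mm and grips with 3 to 60 N. Pads are 20 mm wide; open, the fingers measure 115 mm over their backs; the gripper's body (75 mm by 178 mm) begins 61 mm behind the grasp point.
Start: joints at [-1.174, 0.423, 1.63, -0, 1.089, -0.019], TCP at [252.466, -571.722, 230.675] pointing down, gripper open.
Joint ranges: [-3, 3], [-0.9, 2.11], [0.09, 2.58], [-1.31, 4.45], [0.11, 2.69], [-2.54, 2.54]. Speed limits (rad/s): [2.39, 2.39, 3.01, 3.14, 3.14, 3.14].

### API

Orientations are given as a rotation vector (axis times angle).
In Python, from workcell import ctrl gives the robot as it stands.
- The arm moves only by the shell command python3 -m handwheel 'ROWS'. ROWS is JSON, a list of rows, each a list of 3 entries, a list of its own where there are three numbers: the turn, a rotation vector about the tool's x, y, z in rad, then the shift along the tool's x, y, z in mm, then the opening, from 0 (shut) to 1 (fully open). In form: [[[ax, ay, az], [tx, ty, tz], jaw], ...]. A call has exactly 10 rows; each row shifts and turns the pose as measured when the row begins, along the tool's axes as they then stand; what a row does not reach is not made up. A row lasts 1/12 s, in which the tool goes at most 41.7 mm and 7.16 degrees, less where a joint would pass 70% of its speed; a pose out of reach is approached as far as the arm can. A call with a gripper value outside its range is refused whole. The fingers move at their own pace and stop on an object; the grip force is fixed at half the most. Time passes only in rows, so rows that do not move let the fingers close, or fill a call up. It gives the time, the measured TCP pose, the force and the opening at its end, in the units of the state.
- ctrl.get_obs(): the state, without advancing time (a new reading comes with each control period).
- ctrl.get_image(name): name is "scene" or "side" or "wrist"; returns a dict with "pixels" (420x560x3 uint8, red, green, blue), "camera_matrix" (3x3 intrinsics, pixels), "rvec" (rotation vector, rad) and "tvec" (3), from world to camera coordinates, as OpenCV has them. Camera axes: x right, y down, z forward; pixel columns grow to the right and rows downward; lengths in mm; the calibration is good to about 2 mm. A picture is of the moment at which its call begins. There is no depth.
- ctrl.close_job(): hands the job in, once; it reports no verdict.
Trained networks look in a picture, given as the dict that the camera call returned (one of the last four; its "shot" number tells which), for a name from the list of things; names that differ only in an ending like _2 or _b are one class to them, and where a whole thing is asked for, a point or a joint stands for the part that bears it (a point fixed in the world has none). Each returns a list of dicts, best first, with "score" (0 to 1); they miss things now and then, are a little off and sometimes report something else, mostly with a low value. They report only what shows in the picture. A call takes as long as a camera call. They do not tell look-alikes from the thing itself.
- ctrl.look_for(picture, query): "position" ([x, y, z] in mm, in the coordinates of the camera as it stood for that picture, good to about 4 mm: the middle of the surface that is visible of it).
- ctrl.spot_point(picture, query): "position" ([x, y, z] in mm, in the coordinates of the camera as it stood for that picture, good to about 4 mm: a listed point, or the origin of a listed thing).
The state is a dict: "t": time; "qpos": joint angles; "qvel": joint speeds; "joint_torque": joint torques, N m; "ee_pos": TCP position; "orientation": TCP orientation; "ft_force": force on the tool from outside, world axes, zero at the start; "moment": the same for the moment, N m; "width": finger opening in mm.
Only numpy, scipy, OpenCV 4.12 (cv2) and the standard library are available. Lean on these libraries where they do the work, as an engineer would, in place of code of your own. Each camera call takes 0.05 s, during which the arm holds its last target.

## Working session

There is one attempt and no reset: what is moved stays moved. The work goes in short steps, Python scripts to look and compute and a shell command to move; the robot and the scene stay as the last step left them, time stands still between calls to the robot, and variables do not carry over. Pictures are saved under pics/ and viewed, and the job is handed in when it is done.

```bash
mkdir -p pics
cat > h.py <<'E'
import numpy as np, cv2
from workcell import ctrl
def shot(n,f):
    p=ctrl.get_image(n); cv2.imwrite('pics/'+f,cv2.cvtColor(p['pixels'],cv2.COLOR_RGB2BGR)); return p
def w(p,c):
    R,_=cv2.Rodrigues(np.array(p['rvec'],float)); return R.T@(np.array(c,float)-np.array(p['tvec'],float).ravel())
def px2w(p,uv,z):
    R,_=cv2.Rodrigues(np.array(p['rvec'],float)); t=np.array(p['tvec'],float).ravel()
    d=R.T@np.linalg.inv(np.array(p['camera_matrix']))@np.array([uv[0],uv[1],1.]); o=-R.T@t
    return o+d*(z-o[2])/d[2]
def proj(p,X):
    return cv2.projectPoints(np.array(X,float).reshape(-1,1,3),np.array(p['rvec'],float),np.array(p['tvec'],float),np.array(p['camera_matrix'],float),None)[0].reshape(-1,2)
E
python3 - <<'E'
from h import *
np.set_printoptions(precision=1,suppress=True)
o=ctrl.get_obs();print(o)
for n in ['scene','side','wrist']:
    p=shot(n,n+'0.png')
    for q in ['box_1','tray']:
        for r in ctrl.spot_point(p,q): X=w(p,r['position']);print(n,q,round(r['score'],2),X,proj(p,X)[0])
E
```

```text
{'t': 0.0, 'qpos': array([-1.2,  0.4,  1.6,  0. ,  1.1, -0. ]), 'qvel': array([-0., -0.,  0.,  0.,  0.,  0.]), 'joint_torque': array([ -0. , -54.5, -27.4,   0.1,   0. ,  -0. ]), 'ee_pos': array([ 252.3, -571.2,  229.9]), 'orientation': array([-2.6,  1.7,  0. ]), 'ft_force': array([-0.3,  0.9,  0.8]), 'moment': array([0.1, 0. , 0. ]), 'width': 87.98528990276054}
scene box_1 0.89 [ 627.  -328.7    2.3] [344.3 241.6]
scene box_1 0.69 [ 636.  -481.7    2.7] [387.6 270.3]
scene box_1 0.67 [ 508.8 -546.    -1.8] [363.2 304.8]
scene box_1 0.57 [454.9  22.9  -4. ] [222.7 204.1]
scene box_1 0.56 [ 471.9 -370.5    2.3] [303.5 267.9]
scene box_1 0.44 [ 539.3 -190.4    1.4] [286.5 227.1]
scene tray 0.61 [493.4 226.2  -0.9] [205.2 174.6]
side box_1 0.91 [462.8  26.2  -4.2] [256.2 183.6]
side box_1 0.9 [ 477.5 -370.     0.7] [250.9 262.1]
side box_1 0.82 [ 542.5 -193.2   -0.5] [276.1 223.4]
side box_1 0.8 [ 624.7 -329.3   -0. ] [302.4 254.4]
side box_1 0.68 [ 640.8 -478.8    3.4] [308.9 293. ]
side box_1 0.64 [ 509.  -548.     2.8] [257.3 312. ]
side box_1 0.6 [597.1 -55.   -1.6] [293.8 198.2]
side tray 0.75 [497.5 227.1  -2.6] [268.9 154.1]
```

View pics/scene0.png

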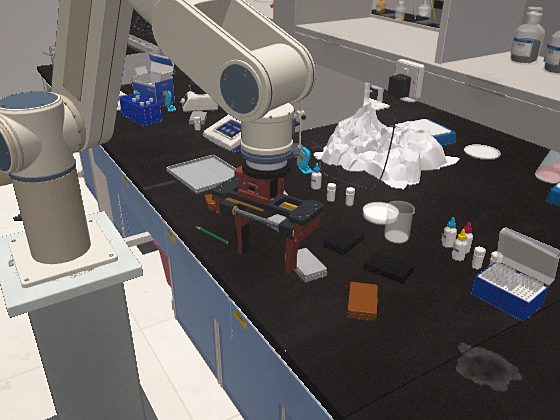

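View pics/side0.png

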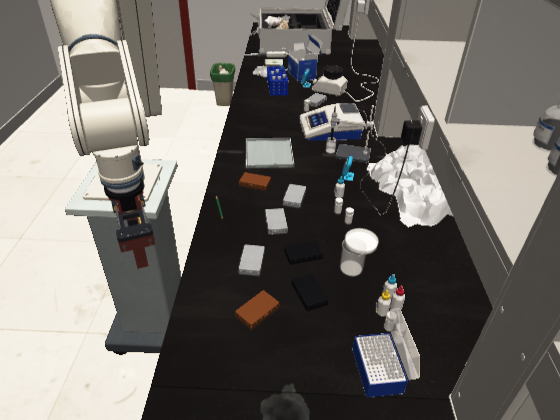

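View pics/wrist0.png

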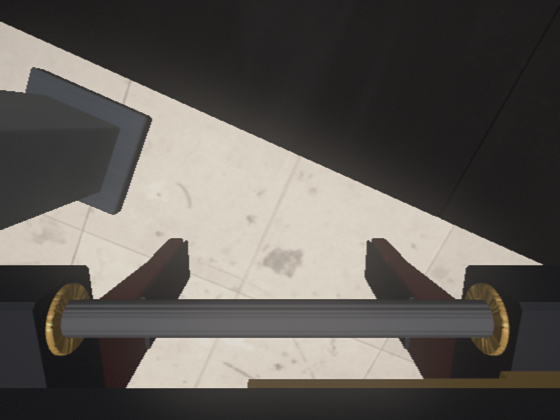

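The grey boxes in the side picture are at pixels (252,261), (276,222) and (294,196). The brown ones at (256,182) and (257,309) and the black ones at (303,252) and (309,292) are look-alikes. I'll check this in a crop and get the yaw of each grey box.

Run:
```python
from h import *
from scipy.optimize import minimize
np.set_printoptions(precision=1,suppress=True)
p=ctrl.get_image('side'); im=p['pixels']
hsv=cv2.cvtColor(im,cv2.COLOR_RGB2HSV)
m=((hsv[...,2]>95)&(hsv[...,1]<60)).astype(np.uint8)
n,lab,st,ce=cv2.connectedComponentsWithStats(m)
crop=im[130:340,180:400].copy()
def corners(x,y,a,sx=63,sy=100):
    c,s=np.cos(a),np.sin(a);L=[]
    for z in (0,21):
        for i,j in ((-1,-1),(1,-1),(1,1),(-1,1)):
            L.append([x+c*i*sx/2-s*j*sy/2,y+s*i*sx/2+c*j*sy/2,z])
    return np.array(L)
big=cv2.resize(crop,None,fx=2.6,fy=2.6,interpolation=cv2.INTER_CUBIC)
for g in [(252,261),(276,222),(294,196)]:
    l=lab[g[1],g[0]]; M=(lab==l).astype(np.uint8); print(g,l,st[l],ce[l])
    Mb=cv2.resize(M,None,fx=8,fy=8,interpolation=cv2.INTER_NEAREST)
    x0=px2w(p,ce[l],15)
    def cost(v):
        P=proj(p,corners(*v)); h=cv2.convexHull((P*8+3.5).astype(np.int32))
        A=np.zeros_like(Mb); cv2.fillConvexPoly(A,h,1)
        return 1-(A&Mb).sum()/(A|Mb).sum()
    best=None
    for a in np.arange(-1.5,1.6,.3):
        r=minimize(cost,[x0[0],x0[1],a],method='Nelder-Mead',options=dict(initial_simplex=[[x0[0],x0[1],a],[x0[0]+8,x0[1],a],[x0[0],x0[1]+8,a],[x0[0],x0[1],a+.2]],maxiter=80))
        if best is None or r.fun<best.fun: best=r
    print(best.x[:2],best.x[2].round(3),best.fun.round(3))
    P=((proj(p,corners(*best.x))-[180,130])*2.6+1).astype(int)
    cv2.polylines(big,[cv2.convexHull(P.astype(np.int32))],True,(255,0,0),1)
cv2.imwrite('pics/crop1.png',big[...,::-1])
for uv,z in [((338,195),0),((340,208),0),((349,217),0),((246,163),14),((250,139),14),((292,139),14),((294,166),14),((219,207),0)]: print(uv,px2w(p,uv,z))
```

```text
(252, 261) 111 [239 244  26  30 576] [251.3 258.3]
[ 479.2 -362.3] -0.018 0.168
(276, 222) 96 [265 208  23  24 426] [275.8 219.4]
[ 540.5 -183.2] 0.105 0.186
(294, 196) 90 [283 184  23  23 355] [294.2 194.1]
[598.7 -45.2] 2.985 0.188
(338, 195) [749.1 -29.4  -0. ]
(340, 208) [ 750.7 -102.     0. ]
(349, 217) [ 776.5 -147.6    0. ]
(246, 163) [417.1 130.9  14. ]
(250, 139) [416.5 311.2  14. ]
(292, 139) [585.8 323.4  14. ]
(294, 166) [595.7 122.4  14. ]
(219, 207) [ 351.2 -121.3    0. ]
```

View pics/crop1.png

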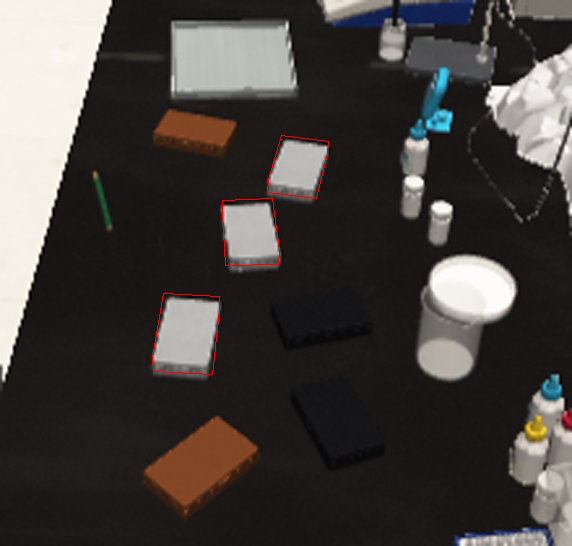

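The crop confirms three grey boxes. My mask only caught their top faces, so I'll refit using the top face alone.

```bash
cat > fit.py <<'E'
from h import *
from scipy.optimize import minimize
np.set_printoptions(precision=1,suppress=True)
def top(x,y,a,z=21,sx=62,sy=99):
    c,s=np.cos(a),np.sin(a)
    return np.array([[x+c*i*sx/2-s*j*sy/2,y+s*i*sx/2+c*j*sy/2,z] for i,j in ((-1,-1),(1,-1),(1,1),(-1,1))])
def fit(p,g,z=21):
    m=(cv2.cvtColor(p['pixels'],cv2.COLOR_RGB2GRAY)>125).astype(np.uint8)
    n,lab,st,ce=cv2.connectedComponentsWithStats(m)
    l=lab[g[1],g[0]]; Mb=cv2.resize((lab==l).astype(np.uint8),None,fx=8,fy=8,interpolation=cv2.INTER_NEAREST)
    x0=px2w(p,ce[l],z)
    def cost(v):
        h=((proj(p,top(*v,z))*8+3.5)).astype(np.int32); A=np.zeros_like(Mb); cv2.fillConvexPoly(A,h,1)
        return 1-(A&Mb).sum()/(A|Mb).sum()
    best=None
    for a in np.arange(-1,1.1,.25):
        r=minimize(cost,[x0[0],x0[1],a],method='Nelder-Mead',options=dict(initial_simplex=[[x0[0],x0[1],a],[x0[0]+8,x0[1],a],[x0[0],x0[1]+8,a],[x0[0],x0[1],a+.2]],maxiter=80))
        if best is None or r.fun<best.fun: best=r
    return best.x,best.fun,st[l]
E
python3 - <<'E'
from fit import *
p=ctrl.get_image('side')
for g in [(252,258),(276,219),(294,193)]:
    x,f,s=fit(p,g); print(x[:2],x[2].round(3),round(f,3),s)
for q in ('box_1',):
  for r in ctrl.spot_point(p,q): print(w(p,r['position']),round(r['score'],2))
o=ctrl.get_obs();print(cv2.Rodrigues(o['orientation'])[0],o['qpos'][0],o['t'])
E
```

```text
[ 480.1 -370.3] -0.069 0.079 [239 245  25  27 523]
[ 541.7 -194.6] 0.147 0.091 [266 208  22  23 389]
[598.7 -56.6] -0.199 0.085 [284 184  22  20 311]
[ 541.2 -193.9   -1.9] 0.95
[ 626.7 -329.1    2. ] 0.85
[ 476.9 -368.1    2.6] 0.83
[596.8 -58.3  -0.8] 0.82
[ 639.1 -477.5    2.6] 0.72
[463.2  26.3  -1.8] 0.67
[ 510.5 -545.9    4.4] 0.67
[[ 0.4 -0.9  0. ]
 [-0.9 -0.4  0. ]
 [ 0.  -0.  -1. ]] -1.1739708296966107 0.6
```

```bash
cat > plan.py <<'E'
import sys
from h import *
# plan x y z phi n : even rows from the present pose, tool shift per row
def plan(x,y,z,phi,n):
    o=ctrl.get_obs(); R=cv2.Rodrigues(o['orientation'])[0]
    p0=np.arctan2(R[1,0],R[0,0]); d=(phi-p0+np.pi/2)%np.pi-np.pi/2
    print('t',round(o['t'],2),'pos',o['ee_pos'].round(1),'phi',round(p0,3),'tilt',R[:2,2].round(3),'F',o['ft_force'].round(2),'w',round(o['width'],1),'q6',o['qpos'][5].round(2))
    D=np.array([x,y,z])-o['ee_pos']; print('az/row',round(-d/n,4),'mm/row',round(np.linalg.norm(D)/n,1),'D',D.round(1))
    for k in range(n):
        f=p0+d*k/n; c,s=np.cos(f),np.sin(f); v=D/n
        print([round(c*v[0]+s*v[1],1),round(s*v[0]-c*v[1],1),round(-v[2],1)])
plan(*map(float,sys.argv[1:5]),int(sys.argv[5]))
E
python3 plan.py 479 -369 110 -0.07 10
```

```text
t 0.6 pos [ 252.5 -571.7  230.7] phi -1.155 tilt [0. 0.] F [-1.08 -0.43  0.13] w 87.8 q6 -0.02
az/row -0.1085 mm/row 32.7 D [ 226.5  202.7 -120.7]
[np.float64(-9.4), np.float64(-28.9), np.float64(12.1)]
[np.float64(-6.2), np.float64(-29.8), np.float64(12.1)]
[np.float64(-3.0), np.float64(-30.3), np.float64(12.1)]
[np.float64(0.3), np.float64(-30.4), np.float64(12.1)]
[np.float64(3.6), np.float64(-30.2), np.float64(12.1)]
[np.float64(6.9), np.float64(-29.6), np.float64(12.1)]
[np.float64(10.0), np.float64(-28.7), np.float64(12.1)]
[np.float64(13.1), np.float64(-27.4), np.float64(12.1)]
[np.float64(16.0), np.float64(-25.9), np.float64(12.1)]
[np.float64(18.7), np.float64(-24.0), np.float64(12.1)]
```

```bash
python3 -m handwheel '[[[0,0,-0.11],[-9,-29,12],1],[[0,0,-0.11],[-6,-30,12],1],[[0,0,-0.11],[-3,-30,12],1],[[0,0,-0.11],[0,-30,12],1],[[0,0,-0.11],[4,-30,12],1],[[0,0,-0.11],[7,-30,12],1],[[0,0,-0.11],[10,-29,12],1],[[0,0,-0.11],[13,-27,12],1],[[0,0,-0.11],[16,-26,12],1],[[0,0,-0.11],[19,-24,12],1]]'
python3 plan.py 479 -369 13 -0.07 8 | head -4
python3 -c "
from h import *
shot('wrist','w1.png')"
```

```text
t: 1.43
ee_pos: [481.6, -364.7, 109.8]
orientation: [3.13, -0.025, 0.009]
ft_force: [0.8, -0.5, -0.3]
width: 88.1
t 1.43 pos [ 481.6 -364.7  109.8] phi -0.016 tilt [ 0.006 -0.012] F [ 0.81 -0.51 -0.28] w 88.1 q6 -0.64
az/row 0.0068 mm/row 12.1 D [ -2.6  -4.3 -96.8]
[np.float64(-0.3), np.float64(0.5), np.float64(12.1)]
[np.float64(-0.3), np.float64(0.5), np.float64(12.1)]
```

View pics/w1.png

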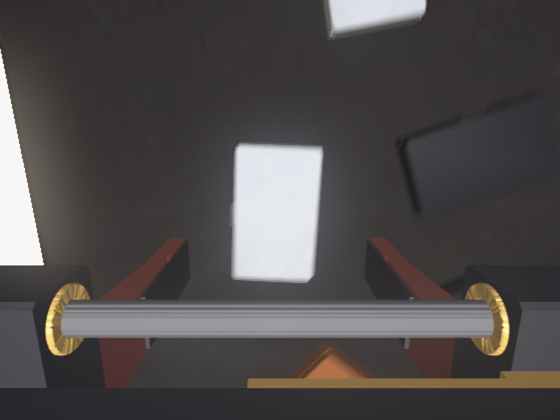

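The wrist picture shows the first grey box centred at about (278,213), between the jaws, turned slightly. I'll measure it in this view.

Run:
```python
from fit import *
p=ctrl.get_image('wrist')
for g in [(278,213)]:
    x,f,s=fit(p,g); print(x[:2],x[2].round(3),round(f,3),s)
for r in ctrl.spot_point(p,'box_1'): print(w(p,r['position']),round(r['score'],2))
```

```text
[ 479.2 -365.6] -0.072 0.036 [  226   153    92   138 11198]
[ 477.1 -366.8    2.3] 0.59
[ 625.6 -325.2   -1.3] 0.58
```

```bash
python3 -m handwheel '[[[0,0,0.02],[-1,1,15],1],[[0,0,0.02],[-1,1,15],1],[[0,0,0.015],[0,0,15],1],[[0,0,0],[0,0,15],1],[[0,0,0],[0,0,13],1],[[0,0,0],[0,0,10],1],[[0,0,0],[0,0,8],1],[[0,0,0],[0,0,5],1],[[0,0,0],[0,0,0],1],[[0,0,0],[0,0,0],1]]'
python3 plan.py 479 -366.5 12 -0.07 2 | head -4
```

```text
t: 2.42
ee_pos: [479.0, -375.6, 13.6]
orientation: [3.121, -0.143, 0.017]
ft_force: [0.8, 0.1, 0.2]
width: 87.9
t 2.42 pos [ 479.  -375.6   13.6] phi -0.092 tilt [ 0.01  -0.017] F [0.83 0.14 0.23] w 87.9 q6 -0.58
az/row -0.0108 mm/row 4.6 D [ 0.   9.1 -1.6]
[np.float64(-0.4), np.float64(-4.5), np.float64(0.8)]
[np.float64(-0.4), np.float64(-4.5), np.float64(0.8)]
```

```bash
python3 -m handwheel '[[[0.01,-0.005,-0.02],[0,-5,1],1],[[0,0,0],[0,-4,0],1],[[0,0,0],[0,0,0],0],[[0,0,0],[0,0,0],0],[[0,0,0],[0,0,0],0],[[0,0,0],[0,0,0],0],[[0,0,0],[0,0,0],0],[[0,0,0],[0,0,0],0],[[0,0,0],[0,0,0],0],[[0,0,0],[0,0,0],0]]'
python3 plan.py 479 -366.5 12 -0.07 2 | head -2
```

```text
t: 3.25
ee_pos: [481.4, -366.3, 15.1]
orientation: [3.132, -0.107, 0.014]
ft_force: [0.1, 0.4, -0.7]
width: 59.9
t 3.25 pos [ 481.4 -366.3   15.1] phi -0.068 tilt [ 0.009 -0.008] F [ 0.13  0.35 -0.74] w 59.9 q6 -0.6
az/row 0.0008 mm/row 2.0 D [-2.4 -0.2 -3.1]
```

The jaws stopped at 60 mm, on the box body. Lifting it to feel the weight.

```bash
python3 -m handwheel '[[[0,0,0],[0,0,-6],0],[[0,0,0],[0,0,-12],0],[[0,0,0],[0,0,-15],0],[[0,0,0],[0,0,-12],0],[[0,0,0],[0,0,0],0],[[0,0,0],[0,0,0],0],[[0,0,0],[0,0,0],0],[[0,0,0],[0,0,0],0],[[0,0,0],[0,0,0],0],[[0,0,0],[0,0,0],0]]'
python3 - <<'E'
from h import *
for i in range(4):
    shot(['side','wrist'][i%2],'l%d.png'%i); o=ctrl.get_obs(); print(o['ft_force'].round(2),o['ee_pos'].round(1),o['width'].round(1))
E
```

```text
t: 4.08
ee_pos: [480.7, -365.8, 64.4]
orientation: [3.132, -0.108, 0.014]
ft_force: [-0.3, -0.2, -0.4]
width: 60.2Traceback (most recent call last):
  File "<stdin>", line 3, in <module>
AttributeError: 'float' object has no attribute 'round'
```

View pics/l0.png

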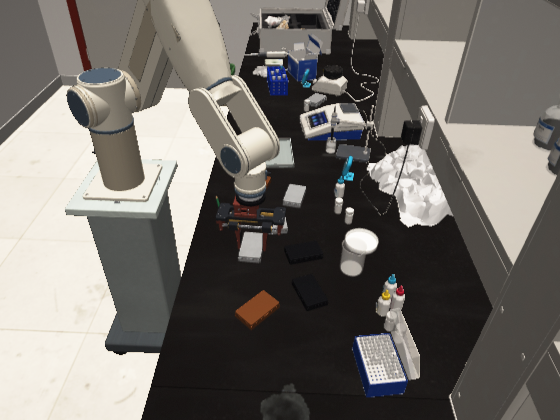

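The box is held and lifted. I'll take a few more force readings.

Run:
```python
from h import *
for i in range(4):
    ctrl.get_image('wrist'); o=ctrl.get_obs(); print(o['ft_force'].round(2),o['ee_pos'].round(1))
```

```text
[ 0.9  -0.42 -1.01] [ 480.6 -365.8   64.3]
[-1.35 -0.23 -0.2 ] [ 480.6 -365.8   64.4]
[-1.1   0.47 -0.67] [ 480.8 -365.9   64.5]
[-0.26  0.17 -0.08] [ 480.8 -365.9   64.6]
```

About 0.5 N, so box A is empty. I'll put it back and go to box B.

```bash
python3 -m handwheel '[[[0,0,0],[0,0,15],0],[[0,0,0],[0,0,15],0],[[0,0,0],[0,0,10],0],[[0,0,0],[0,0,5],0],[[0,0,0],[0,0,3],0],[[0,0,0],[0,0,1],0],[[0,0,0],[0,0,0],0],[[0,0,0],[0,0,0],1],[[0,0,0],[0,0,0],1],[[0,0,0],[0,0,0],1]]'
python3 -m handwheel '[[[0,0,0],[0,0,0],1],[[0,0,0],[0,0,0],1],[[0,0,0],[0,0,0],1],[[0,0,0],[0,0,0],1],[[0,0,0],[0,0,-10],1],[[0,0,0],[0,0,-20],1],[[0,0,0],[0,0,-25],1],[[0,0,0],[0,0,-25],1],[[0,0,0],[0,0,-15],1],[[0,0,0],[0,0,0],1]]'
python3 plan.py 541 -194 100 0.14 8
```

```text
t: 5.17
ee_pos: [483.1, -367.8, 16.3]
orientation: [3.129, -0.108, 0.019]
ft_force: [0.2, -0.1, -0.4]
width: 76.5
t: 6.0
ee_pos: [481.1, -366.1, 116.8]
orientation: [3.131, -0.108, 0.016]
ft_force: [-0.6, -0.6, 0.8]
width: 87.5
t 6.0 pos [ 481.1 -366.1  116.8] phi -0.069 tilt [ 0.01  -0.009] F [-0.61 -0.56  0.78] w 87.5 q6 -0.6
az/row -0.0261 mm/row 22.9 D [ 59.9 172.1 -16.8]
[np.float64(6.0), np.float64(-22.0), np.float64(2.1)]
[np.float64(6.6), np.float64(-21.8), np.float64(2.1)]
[np.float64(7.1), np.float64(-21.6), np.float64(2.1)]
[np.float64(7.7), np.float64(-21.4), np.float64(2.1)]
[np.float64(8.2), np.float64(-21.2), np.float64(2.1)]
[np.float64(8.8), np.float64(-21.0), np.float64(2.1)]
[np.float64(9.3), np.float64(-20.8), np.float64(2.1)]
[np.float64(9.9), np.float64(-20.5), np.float64(2.1)]
```

```bash
python3 -m handwheel '[[[0.009,-0.01,-0.026],[6,-22,2],1],[[0,0,-0.026],[7,-22,2],1],[[0,0,-0.026],[7,-22,2],1],[[0,0,-0.026],[8,-21,2],1],[[0,0,-0.026],[8,-21,2],1],[[0,0,-0.026],[9,-21,2],1],[[0,0,-0.026],[9,-21,2],1],[[0,0,-0.026],[10,-20,2],1],[[0,0,0],[0,0,0],1],[[0,0,0],[0,0,0],1]]'
python3 - <<'E'
from fit import *
p=shot('wrist','w2.png')
x,f,s=fit(p,(278,213)); print(x[:2],x[2].round(3),round(f,3),s)
p=shot('side','s2.png')
for r in ctrl.spot_point(p,'box_1'): print(w(p,r['position']),round(r['score'],2))
E
python3 plan.py 541 -194 13 0.14 8|head -3
```

```text
t: 6.83
ee_pos: [542.3, -188.4, 99.1]
orientation: [3.131, 0.229, 0.002]
ft_force: [-0.0, 0.2, 0.1]
width: 87.5
[ 540.6 -189.7] 0.165 0.036 [  228   150    90   140 12024]
[ 626.2 -327.4   -0.4] 0.97
[ 510.9 -548.5    3. ] 0.86
[ 637.6 -478.6    3. ] 0.76
[595.5 -56.2  -2.9] 0.67
[ 538.8 -193.6    0.9] 0.65
[ 477.6 -371.     1.5] 0.61
[464.3  22.9  -0.2] 0.47
t 6.98 pos [ 542.1 -189.8   99.5] phi 0.144 tilt [ 0.002 -0.002] F [ 0.61 -0.83 -0.03] w 88.1 q6 -0.5
az/row 0.0005 mm/row 10.8 D [ -1.1  -4.2 -86.5]
[np.float64(-0.2), np.float64(0.5), np.float64(10.8)]
```

View pics/w2.png

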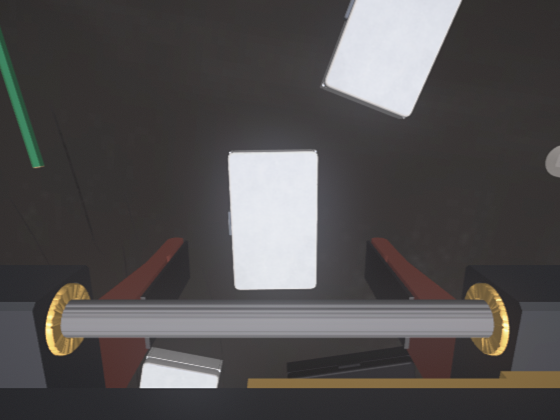

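Box B sits squarely between the jaws at (274,220). I'll descend, grip and lift.

```bash
python3 -m handwheel '[[[0,0,-0.01],[-1,1,15],1],[[0,0,0],[0,1,15],1],[[0,0,0],[0,0,15],1],[[0,0,0],[0,0,15],1],[[0,0,0],[0,0,12],1],[[0,0,0],[0,0,8],1],[[0,0,0],[0,0,4],1],[[0,0,0],[0,0,2],1],[[0,0,0],[0,0,0],1],[[0,0,0],[0,0,0],1]]'
python3 plan.py 540.5 -191.5 13 0.15 1
```

```text
t: 7.82
ee_pos: [541.8, -201.8, 11.7]
orientation: [3.128, 0.222, 0.011]
ft_force: [0.4, -0.8, -0.5]
width: 87.9
t 7.82 pos [ 541.8 -201.8   11.7] phi 0.141 tilt [ 0.007 -0.005] F [ 0.44 -0.83 -0.53] w 87.9 q6 -0.51
az/row -0.0086 mm/row 10.4 D [-1.3 10.3  1.3]
[np.float64(0.2), np.float64(-10.3), np.float64(-1.3)]
```

```bash
python3 -m handwheel '[[[0,0,-0.01],[0,-5,-1],1],[[0,0,0],[0,-5,0],1],[[0,0,0],[0,0,0],0],[[0,0,0],[0,0,0],0],[[0,0,0],[0,0,0],0],[[0,0,0],[0,0,0],0],[[0,0,0],[0,0,0],0],[[0,0,0],[0,0,0],0],[[0,0,0],[0,0,0],0],[[0,0,0],[0,0,0],0]]'
python3 -m handwheel '[[[0,0,0],[0,0,-6],0],[[0,0,0],[0,0,-12],0],[[0,0,0],[0,0,-15],0],[[0,0,0],[0,0,-12],0],[[0,0,0],[0,0,0],0],[[0,0,0],[0,0,0],0],[[0,0,0],[0,0,0],0],[[0,0,0],[0,0,0],0],[[0,0,0],[0,0,0],0],[[0,0,0],[0,0,0],0]]'
python3 - <<'E'
from h import *
for i in range(4):
    shot('wrist','b%d.png'%i); o=ctrl.get_obs(); print(o['ft_force'].round(2),o['moment'].round(2),o['ee_pos'].round(1))
E
```

```text
t: 8.65
ee_pos: [541.6, -190.5, 15.4]
orientation: [3.125, 0.241, 0.016]
ft_force: [0.5, 0.7, -0.2]
width: 60.4
t: 9.48
ee_pos: [538.8, -189.7, 62.6]
orientation: [3.127, 0.24, 0.01]
ft_force: [-0.2, 0.1, -4.0]
width: 60.1
[ 0.46  0.58 -4.58] [-0.01 -0.07 -0.05] [ 538.7 -189.7   62.5]
[-0.36  0.95 -4.59] [-0.02 -0.06 -0.  ] [ 538.8 -189.7   62.6]
[-0.09 -0.58 -4.07] [-0.02 -0.09 -0.02] [ 538.9 -189.8   62.7]
[ 0.22  1.19 -3.94] [-0.01 -0.01 -0.03] [ 538.9 -189.8   62.7]
```

Box B pulls about 4.2 N, so it is the heavy one. Carrying it to the tray, centre about (497,227).

```bash
python3 -m handwheel '[[[0,0,0.01],[2,-10,-15],0],[[0,0,0.02],[0,-30,-15],0],[[0,0,0.02],[-1,-35,-10],0],[[0,0,0.02],[-2,-35,-5],0],[[0,0,0.02],[-3,-35,0],0],[[0,0,0.02],[-4,-35,0],0],[[0,0,0.02],[-4,-35,0],0],[[0,0,0.02],[-4,-35,0],0],[[0,0,0],[-4,-35,0],0],[[0,0,0],[-4,-25,0],0]]'
python3 plan.py 497 227 100 0 6
python3 - <<'E'
from h import *
shot('wrist','t.png');shot('side','t2.png')
E
```

```text
t: 10.52
ee_pos: [495.9, 125.6, 107.7]
orientation: [3.136, -0.024, 0.019]
ft_force: [0.6, 0.2, -3.6]
width: 59.7
t 10.52 pos [495.9 125.6 107.7] phi -0.016 tilt [ 0.012 -0.005] F [ 0.64  0.16 -3.59] w 59.7 q6 0.25
az/row -0.0026 mm/row 16.9 D [  1.1 101.4  -7.7]
[np.float64(-0.1), np.float64(-16.9), np.float64(1.3)]
[np.float64(-0.0), np.float64(-16.9), np.float64(1.3)]
[np.float64(0.0), np.float64(-16.9), np.float64(1.3)]
[np.float64(0.1), np.float64(-16.9), np.float64(1.3)]
[np.float64(0.1), np.float64(-16.9), np.float64(1.3)]
[np.float64(0.1), np.float64(-16.9), np.float64(1.3)]
```

View pics/t.png

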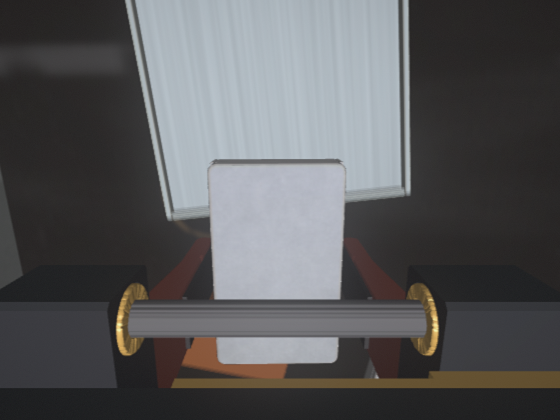

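View pics/t2.png

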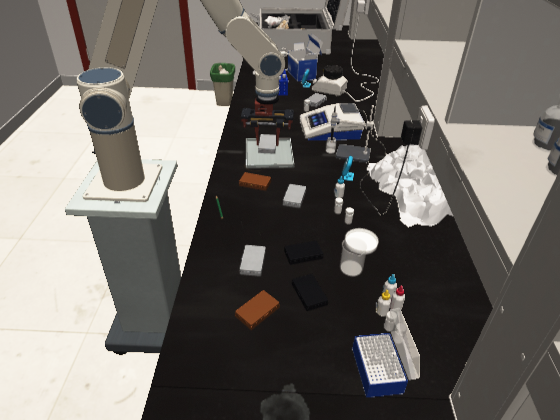

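Box B is held level, with its front edge over the near rim of the tray. The near rim corners are at (170,218) and (409,195) in the wrist picture.

Run:
```python
from h import *
np.set_printoptions(precision=1,suppress=True)
p=ctrl.get_image('wrist')
for uv in [(170,218),(409,195),(129,0),(410,0)]: print(px2w(p,uv,14))
for n in ('wrist','side'):
  p=ctrl.get_image(n)
  for r in ctrl.spot_point(p,'tray'): print(n,w(p,r['position']),round(r['score'],2))
```

```text
[418.8 126.   14. ]
[593.8 140.8  14. ]
[405.5 269.5  14. ]
[584. 268.  14.]
side [496.3 228.3  -1.6] 0.69
side [ 480.9 -373.2    2.8] 0.4
```

```bash
python3 -m handwheel '[[[0.005,-0.012,-0.02],[0,-15,2],0],[[0,0,-0.02],[0,-20,2],0],[[0,0,-0.02],[0,-20,2],0],[[0,0,-0.02],[1,-20,5],0],[[0,0,-0.02],[1,-20,8],0],[[0,0,0],[1,-8,10],0],[[0,0,0],[0,0,10],0],[[0,0,0],[0,0,8],0],[[0,0,0],[0,0,0],0],[[0,0,0],[0,0,0],0]]'
python3 plan.py 497 230 20 0.085 1
python3 - <<'E'
from h import *
shot('side','t3.png');shot('wrist','t4.png')
E
```

```text
t: 11.7
ee_pos: [499.5, 223.5, 56.0]
orientation: [-3.139, -0.117, 0.006]
ft_force: [-0.2, -0.8, -3.7]
width: 60.4
t 11.7 pos [499.5 223.5  56. ] phi 0.075 tilt [-0.004  0.   ] F [-0.24 -0.75 -3.71] w 60.4 q6 0.32
az/row -0.0105 mm/row 36.6 D [ -2.5   6.5 -36. ]
[np.float64(-2.0), np.float64(-6.6), np.float64(36.0)]
```

View pics/t3.png

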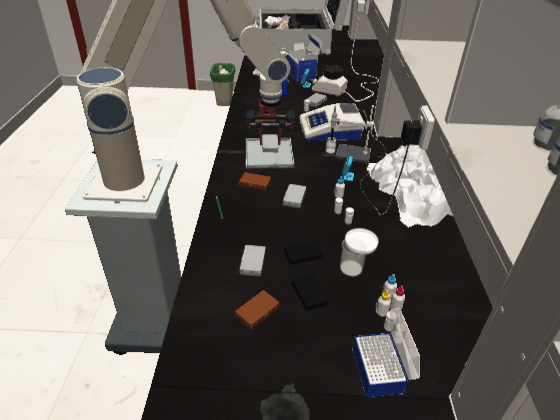

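View pics/t4.png

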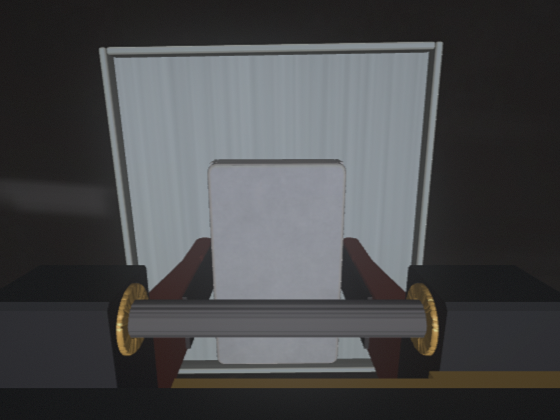

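The box is inside the rim and aligned with it. The box should touch the floor at TCP z of about 19, so I'll lower it slowly.

```bash
python3 -m handwheel '[[[0,0,-0.01],[-2,-7,8],0],[[0,0,0],[0,-3,8],0],[[0,0,0],[0,0,6],0],[[0,0,0],[0,0,4],0],[[0,0,0],[0,0,2],0],[[0,0,0],[0,0,2],0],[[0,0,0],[0,0,1],0],[[0,0,0],[0,0,0],0],[[0,0,0],[0,0,0],0],[[0,0,0],[0,0,0],0]]'
python3 plan.py 497 230 19 0.085 1
```

```text
t: 12.63
ee_pos: [497.4, 233.5, 23.3]
orientation: [-3.138, -0.131, 0.003]
ft_force: [-0.1, -0.2, -3.7]
width: 60.1
t 12.63 pos [497.4 233.5  23.3] phi 0.083 tilt [-0.002  0.001] F [-0.08 -0.17 -3.74] w 60.1 q6 0.33
az/row -0.0016 mm/row 5.6 D [-0.4 -3.5 -4.3]
[np.float64(-0.7), np.float64(3.4), np.float64(4.3)]
```

```bash
python3 -m handwheel '[[[0,0,0],[0,0,1],0],[[0,0,0],[0,0,1],0],[[0,0,0],[0,0,1],0],[[0,0,0],[0,0,1],0],[[0,0,0],[0,0,0.5],0],[[0,0,0],[0,0,0.5],0],[[0,0,0],[0,0,0.5],0],[[0,0,0],[0,0,0],0],[[0,0,0],[0,0,0],0],[[0,0,0],[0,0,0],0]]'
python3 plan.py 497 230 19 0.085 1
```

```text
t: 13.47
ee_pos: [498.1, 233.7, 19.9]
orientation: [-3.137, -0.131, -0.001]
ft_force: [-0.8, 0.9, -2.3]
width: 60.1
t 13.47 pos [498.1 233.7  19.9] phi 0.083 tilt [0.    0.002] F [-0.76  0.88 -2.34] w 60.1 q6 0.33
az/row -0.0015 mm/row 4.0 D [-1.1 -3.7 -0.9]
[np.float64(-1.4), np.float64(3.6), np.float64(0.9)]
```

The force is starting to come off the wrist, so the box is touching the floor. I'll lower it a little more.

```bash
python3 -m handwheel '[[[0,0,0],[0,0,0.5],0],[[0,0,0],[0,0,0.5],0],[[0,0,0],[0,0,0.5],0],[[0,0,0],[0,0,0],0],[[0,0,0],[0,0,0],0],[[0,0,0],[0,0,0],0],[[0,0,0],[0,0,0],0],[[0,0,0],[0,0,0],0],[[0,0,0],[0,0,0],0],[[0,0,0],[0,0,0],0]]'
python3 plan.py 497 230 19 0.085 1
```

```text
t: 14.3
ee_pos: [498.2, 233.8, 19.7]
orientation: [-3.137, -0.131, -0.0]
ft_force: [-1.1, 0.5, 0.6]
width: 60.1
t 14.3 pos [498.2 233.8  19.7] phi 0.084 tilt [0.    0.002] F [-1.11  0.51  0.56] w 60.1 q6 0.33
az/row -0.0013 mm/row 4.0 D [-1.2 -3.8 -0.7]
[np.float64(-1.5), np.float64(3.7), np.float64(0.7)]
```

The tray now carries the whole weight. Releasing, then retreating up.

```bash
python3 -m handwheel '[[[0,0,0],[0,0,0],1],[[0,0,0],[0,0,0],1],[[0,0,0],[0,0,0],1],[[0,0,0],[0,0,0],1],[[0,0,0],[0,0,0],1],[[0,0,0],[0,0,0],1],[[0,0,0],[0,0,0],1],[[0,0,0],[0,0,0],1],[[0,0,0],[0,0,-3],1],[[0,0,0],[0,0,-8],1]]'
python3 -m handwheel '[[[0,0,0],[0,0,-15],1],[[0,0,0],[0,0,-25],1],[[0,0,0],[0,0,-30],1],[[0,0,0],[0,0,-30],1],[[0,0,0],[0,0,-30],1],[[0,0,0],[0,15,-20],1],[[0,0,0],[0,30,0],1],[[0,0,0],[0,30,0],1],[[0,0,0],[0,20,0],1],[[0,0,0],[0,0,0],1]]'
python3 - <<'E'
from fit import *
p=shot('wrist','e1.png'); shot('side','e2.png')
for r in ctrl.spot_point(p,'box_1')+ctrl.spot_point(p,'tray'): print(w(p,r['position']),round(r['score'],2))
print(ctrl.get_obs()['ft_force'])
E
```

```text
t: 15.13
ee_pos: [499.0, 234.1, 30.4]
orientation: [-3.137, -0.131, -0.002]
ft_force: [-0.0, -0.1, -0.4]
width: 87.9
t: 15.97
ee_pos: [507.8, 137.4, 196.4]
orientation: [-3.135, -0.138, -0.015]
ft_force: [0.3, -0.1, 0.2]
width: 87.7
[600.5 -55.4  -3.7] 0.8
[498.8 236.7   1.8] 0.77
[455.3  26.5   0.1] 0.66
[ 0.5 -0.5  0.1]
```

View pics/e1.png

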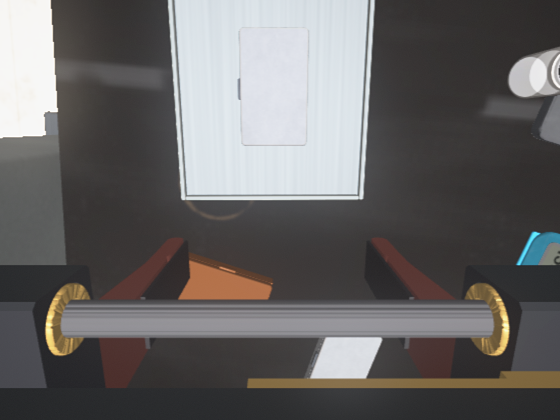

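View pics/e2.png

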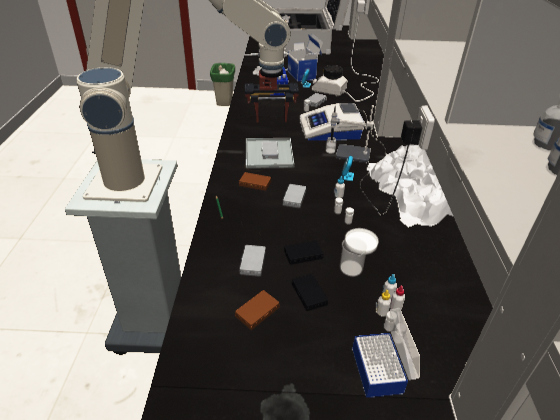

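The wrist picture shows the box flat in the tray, centred at about (274,86), with clearance to the rim on every side I can see. The side picture shows it inside the rim, with the two empty boxes at (253,261) and (294,195) on the bench and nothing touched by the robot.

```bash
python3 -c "
from workcell import ctrl
print(ctrl.close_job())"
```

```text
the job is handed in; nothing more can be done
None
```

The heavy grey box is in the tray and the job is handed in, at about 16 s on the robot's clock.

- **Finding it:** I lifted the box nearest the robot first; it pulled about 0.5 N, so it was empty, and I set it back in place. The middle box pulled about 4.2 N, so it is the loaded one. I did not lift the third box, because the second reading was clear.
- **Placing it:** I lowered it slowly onto the tray floor until the wrist carried no weight. The wrist force changed by only a few newtons at contact.
- **Last checks:** The pictures show the box flat and inside the rim. The network put its centre at (499, 237) mm, against a tray centre of about (497, 230). The two empty boxes lie on the bench well clear of the tray, and the gripper is touching nothing.
- **What disagreed:** The tray-centre estimates differed by about 5 mm in y, which is well inside the tolerance. On the first two descents the arm drifted about 10 mm sideways, so I corrected that before gripping.

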